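# Put the dry chopping boards back in the colour-keyed rack

### The job

The four chopping boards have dried: take them one by one out of the wire drying rack and stand each in the dark wooden storage rack, in the slot behind the clip of its own colour, upright on its long edge and fully down. Lower them in gently rather than dropping them, and leave the sugar jar and the timer standing where they are.

Things in the scene. Friction and masses are not known exactly. Their poses are not given: they have to be found in the camera images.
- board_red: red plastic chopping board, 180 x 11 x 120 mm (x long, y thick, z high), 0.2 to 0.3 kg, loose, on its long edge in the fixed steel wire drying rack. Origin: middle of its lower edge, z up. Grip the plain middle of the top edge (a hanging hole is at one end). Drying slots: 70 mm apart, 18 mm wide, between wire hoops 60 mm either side of the board's middle, 79 mm taller than its lower edge.
- clip_red: red clip, 34 mm wide, on the front edge of the fixed dark wooden storage rack; marks the slot behind it for the red board. Origin: on the wooden base, level with the slot floor (z 24 mm), in line with the slot; x back along the slot, z up. Seated board: its middle 122 mm along x, y 0, length along x. Slots 70 mm apart, 18 mm wide, between black wire hoops 62 and 182 mm along x, 79 mm tall.
- board_yellow: yellow plastic chopping board, 180 x 11 x 120 mm (x long, y thick, z high), 0.2 to 0.3 kg, loose, on its long edge in the fixed steel wire drying rack. Origin: middle of its lower edge, z up. Grip the plain middle of the top edge (a hanging hole is at one end). Drying slots: 70 mm apart, 18 mm wide, between wire hoops 60 mm either side of the board's middle, 79 mm taller than its lower edge.
- clip_yellow: yellow clip, 34 mm wide, on the front edge of the fixed dark wooden storage rack; marks the slot behind it for the yellow board. Origin: on the wooden base, level with the slot floor (z 24 mm), in line with the slot; x back along the slot, z up. Seated board: its middle 122 mm along x, y 0, length along x. Slots 70 mm apart, 18 mm wide, between black wire hoops 62 and 182 mm along x, 79 mm tall.
- board_green: green plastic chopping board, 180 x 11 x 120 mm (x long, y thick, z high), 0.2 to 0.3 kg, loose, on its long edge in the fixed steel wire drying rack. Origin: middle of its lower edge, z up. Grip the plain middle of the top edge (a hanging hole is at one end). Drying slots: 70 mm apart, 18 mm wide, between wire hoops 60 mm either side of the board's middle, 79 mm taller than its lower edge.
- clip_green: green clip, 34 mm wide, on the front edge of the fixed dark wooden storage rack; marks the slot behind it for the green board. Origin: on the wooden base, level with the slot floor (z 24 mm), in line with the slot; x back along the slot, z up. Seated board: its middle 122 mm along x, y 0, length along x. Slots 70 mm apart, 18 mm wide, between black wire hoops 62 and 182 mm along x, 79 mm tall.
- board_blue: blue plastic chopping board, 180 x 11 x 120 mm (x long, y thick, z high), 0.2 to 0.3 kg, loose, on its long edge in the fixed steel wire drying rack. Origin: middle of its lower edge, z up. Grip the plain middle of the top edge (a hanging hole is at one end). Drying slots: 70 mm apart, 18 mm wide, between wire hoops 60 mm either side of the board's middle, 79 mm taller than its lower edge.
- clip_blue: blue clip, 34 mm wide, on the front edge of the fixed dark wooden storage rack; marks the slot behind it for the blue board. Origin: on the wooden base, level with the slot floor (z 24 mm), in line with the slot; x back along the slot, z up. Seated board: its middle 122 mm along x, y 0, length along x. Slots 70 mm apart, 18 mm wide, between black wire hoops 62 and 182 mm along x, 79 mm tall.
- sugar_jar: glass clip jar of sugar, 76 x 73 mm, 127 mm high, loose, standing behind the storage rack; a bystander. Origin: centre of its underside, z up.
- timer: round white and green wind-up kitchen timer, 66 mm across, 50 mm high, loose, standing behind the drying rack; a bystander. Origin: centre of its underside, z up.

How it is judged (in metres and radians):
At the end, for the whole second after the job is handed in: Each board stands behind the clip of its colour, its lower middle within 12 mm of the slot line, 25 mm along it and 8 mm of the floor, upright and in line within 0.2 rad, released, at rest; jar and timer upright (0.15 rad), moved under 30 mm (x of board_red in the frame of clip_red between 0.097 and 0.147 m and y of board_red in the frame of clip_red between -0.012 and 0.012 m and z of board_red in the frame of clip_red between -0.008 and 0.008 m and angle between each of board_red, board_yellow, board_green, board_blue's own z axis and vertical below 0.2 rad and angle between the x axis of board_red and the x axis of clip_red, either way round below 0.2 rad and linear speed of each of board_red, board_yellow, board_green, board_blue below 0.03 m/s and angular speed of each of board_red, board_yellow, board_green, board_blue below 0.3 rad/s and x of board_yellow in the frame of clip_yellow between 0.097 and 0.147 m and y of board_yellow in the frame of clip_yellow between -0.012 and 0.012 m and z of board_yellow in the frame of clip_yellow between -0.008 and 0.008 m and angle between the x axis of board_yellow and the x axis of clip_yellow, either way round below 0.2 rad and x of board_green in the frame of clip_green between 0.097 and 0.147 m and y of board_green in the frame of clip_green between -0.012 and 0.012 m and z of board_green in the frame of clip_green between -0.008 and 0.008 m and angle between the x axis of board_green and the x axis of clip_green, either way round below 0.2 rad and x of board_blue in the frame of clip_blue between 0.097 and 0.147 m and y of board_blue in the frame of clip_blue between -0.012 and 0.012 m and z of board_blue in the frame of clip_blue between -0.008 and 0.008 m and angle between the x axis of board_blue and the x axis of clip_blue, either way round below 0.2 rad and distance of each of sugar_jar, timer from where it was at the start of the episode below 0.03 m and angle between each of sugar_jar, timer's own z axis and vertical below 0.15 rad); the robot touches nothing.
It fails at once if a board is dropped: over 0.7 m/s with its lower edge within 20 mm of the slot floor (a fall of some 25 mm) ((linear speed of board_red above 0.7 m/s and height (world z) of board_red below 0.044 m) or (linear speed of board_yellow above 0.7 m/s and height (world z) of board_yellow below 0.044 m) or (linear speed of board_green above 0.7 m/s and height (world z) of board_green below 0.044 m) or (linear speed of board_blue above 0.7 m/s and height (world z) of board_blue below 0.044 m)).
It also fails if it takes over 112 s, if anything falls off the work surface, if the arm or the gripper's body presses on something with over 40 N, if the wrist force passes 120 N, or if a joint passes its speed limit or range.

### The arm

A 6-joint arm with a two-finger parallel gripper is mounted at the origin on a cart in front of the work surface, level with it; the furniture and walls round the work are solid. World frame = base frame: x ahead of the robot, y to its left, z up, the work surface at z = 0. Lengths are in mm, angles in rad, forces in N, time in s.
With the tool pointing down it reaches from about 350 to 975 mm from the base axis. Payload 7.1 kg.
Tool frame: the origin (TCP) lies midway between the tips of the shut fingers; the grasp point (between the pads) lies 19 mm behind it (ctrl.grip_depth is the distance from the TCP to the grasp point, in mm); z points along the fingers, y is the line along which they close (so a half turn about z gives the same grasp; the last joint's range is limited). The gripper opens to 88 mm and grips with 3 to 60 N. Pads are 20 mm wide; open, the fingers measure 115 mm over their backs; the gripper's body (75 mm by 178 mm) begins 61 mm behind the grasp point.
Start: joints at [1.277, 0.423, 1.63, -0, 1.089, -0.019], TCP at [169.565, 601.542, 222.675] pointing down, gripper open.
Joint ranges: [-3, 3], [-0.9, 2.11], [0.09, 2.58], [-1.31, 4.45], [0.11, 2.69], [-2.54, 2.54]. Speed limits (rad/s): [2.39, 2.39, 3.01, 3.14, 3.14, 3.14].

### API

Orientations are given as a rotation vector (axis times angle).
In Python, from workcell import get_obs, vision, ctrl gives the robot as it stands.
- The arm moves only by the tool step_arm, never from a script. Its argument "plan" is a list of rows, each a list of 7 numbers: the opening, from -1 (shut) to 1 (fully open), then the shift along the tool's x, y, z as a fraction of full scale, then the turn, a rotation vector about the tool's x, y, z as a fraction of full scale. In form: [[fingers, dx, dy, dz, wx, wy, wz], ...]. A call has 1 to 20 rows; each row shifts and turns the commanded pose from where the row before left it, along the tool's axes as they then stand; what a row does not reach is not made up. Full scale, the value 1, is 50 mm for a shift and 0.12 rad for a turn. A row lasts 1/8 s, in which the tool goes at most 62.5 mm and 10.7 degrees, less where a joint would pass 70% of its speed; a pose out of reach is approached as far as the arm can. A call with a number of a shift or a turn outside -1 to 1 is refused whole. A call with a gripper value outside its range is refused whole. The fingers move at their own pace and stop on an object; the grip force is fixed at half the most. Time passes only in rows, so rows that do not move let the fingers close. It gives the time, the measured TCP pose, the force, the opening and the grip force at its end, in the units of the state.
- get_obs(): the state, without advancing time (a new reading comes with each control period).
- vision.get_image(name): name is "scene" or "side" or "wrist"; returns a dict with "pixels" (400x640x3 uint8, red, green, blue), "depth" (400x640 float32, mm along the optical axis (not along the pixel's ray), 0 where there is no reading), "fx", "fy", "cx", "cy" (pixels), "T" (4x4, takes a point from camera to world coordinates); the wrist camera has in their place "T_tool_cam" (4x4, takes a point from camera to tool coordinates, whose origin is the TCP and whose axes are the flange's). Camera axes: x right, y down, z forward; pixel columns grow to the right and rows downward; lengths in mm; the calibration is good to about 2 mm. A picture is of the moment at which its call begins: read the wrist's pose just before it.
- ctrl.close_job(): hands the job in; it is judged then, once.
The state is a dict: "t": time; "qpos": joint angles; "qvel": joint speeds; "joint_torque": joint torques, N m; "ee_pos": TCP position; "orientation": TCP orientation; "ft_force": force on the tool from outside, world axes, zero at the start; "moment": the same for the moment, N m; "width": finger opening in mm; "grasp_force": force on a finger pad.
Only numpy, scipy, OpenCV 4.12 (cv2) and the standard library are available. Lean on these libraries where they do the work, as an engineer would, in place of code of your own. Each camera call takes 0.05 s, during which the arm holds its last target. There are 200 camera calls.

## Working session

There is one attempt and no reset: what is moved stays moved. The work goes in short steps, Python scripts to look and compute and a tool call to move; the robot and the scene stay as the last step left them, time stands still between calls to the robot, and variables do not carry over. Pictures are saved under pics/ and viewed, at most 14 in all, crops included, and the job is handed in when it is done.

Besides the shell and the picture viewer there is one more tool, called after "Emit:" as name(argument=value, ...), one argument or row to a line, values as JSON. step_arm: Moves the arm, as the interface text tells. Its arguments: {"type":"object","properties":{"plan":{"type":"array","items":{"type":"array","items":{"type":"number","minimum":-1,"maximum":1}}}},"required":["plan"]}

```bash
mkdir -p pics; python3 - <<'E'
from workcell import get_obs, vision, ctrl
import cv2,numpy as np
o=get_obs();print({k:np.round(v,3) for k,v in o.items()},ctrl.grip_depth)
for n in("scene","side"):
    im=vision.get_image(n);np.savez(f"{n}0.npz",**im)
    cv2.imwrite(f"pics/{n}0.png",im["pixels"][...,::-1]);print(n,np.round(im["T"],3).tolist(),im["fx"],im["cx"],im["cy"])
E
```

```text
{'t': np.float64(0.0), 'qpos': array([ 1.277,  0.424,  1.631,  0.   ,  1.089, -0.019]), 'qvel': array([ 0.001,  0.   ,  0.001, -0.001, -0.001,  0.001]), 'joint_torque': array([ 2.0000e-03, -5.4465e+01, -2.7367e+01,  6.4000e-02,  2.3000e-02,
       -0.0000e+00]), 'ee_pos': array([169.42 , 601.016, 221.918]), 'orientation': array([-4.300e-01, -3.112e+00,  2.000e-03]), 'ft_force': array([ 0.817, -1.097, -0.077]), 'moment': array([-0.047,  0.019,  0.032]), 'grasp_force': np.float64(0.0), 'width': np.float64(87.685)} 18.700000000000003
scene [[-0.603, -0.364, 0.71, -262.165], [-0.798, 0.273, -0.538, 626.896], [0.002, -0.891, -0.455, 573.774], [0.0, 0.0, 0.0, 1.0]] 386.1739158097722 321.2577723106456 204.70811928277766
side [[-0.93, -0.227, 0.288, 104.44], [-0.366, 0.527, -0.767, 1223.822], [0.022, -0.819, -0.574, 973.882], [0.0, 0.0, 0.0, 1.0]] 518.6271394573298 329.48541040373806 196.22571722744962
```

View pics/scene0.png

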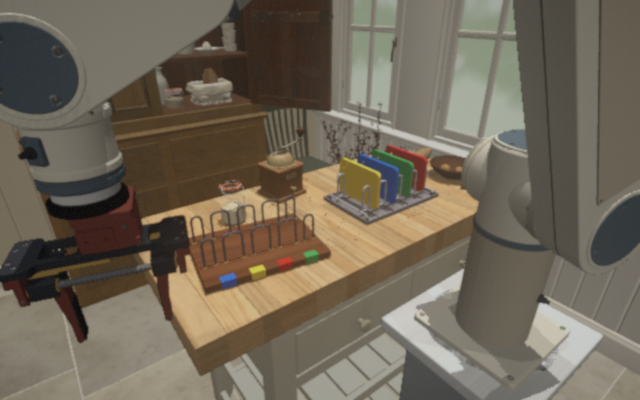

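View pics/side0.png

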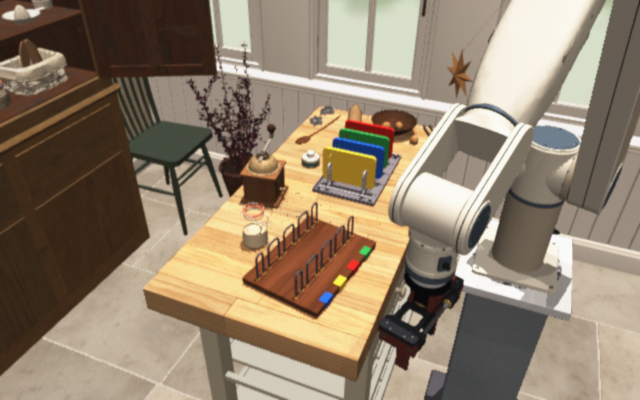

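The scene view shows the storage rack with clips blue (228,281), yellow (258,272), red (285,264) and green (311,257). The drying rack holds yellow (360,182), blue (380,178), green (393,172) and red (406,167). The jar is at about (233,205). In the side view the timer is at (310,158). Next I'll measure all of these by colour and depth.

```bash
cat > h.py <<'E'
import numpy as np,cv2
H={'red':[(0,6),(174,180)],'yellow':[(22,32)],'green':[(50,75)],'blue':[(104,122)]}
def cloud(im):
    d=im["depth"];v,u=np.indices(d.shape)
    P=np.stack([(u-im["cx"])*d/im["fx"],(v-im["cy"])*d/im["fy"],d],-1)
    return P@im["T"][:3,:3].T+im["T"][:3,3]
def mask(im,c,smin=150,vmin=70):
    h=cv2.cvtColor(im["pixels"],cv2.COLOR_RGB2HSV)
    m=np.zeros(h.shape[:2],bool)
    for a,b in H[c]: m|=(h[...,0]>=a)&(h[...,0]<=b)
    return m&(h[...,1]>smin)&(h[...,2]>vmin)&(im["depth"]>0)
E
python3 - <<'E'
from h import *
for n in("scene","side"):
    im=dict(np.load(n+"0.npz"));P=cloud(im)
    for c in H:
        m=mask(im,c).astype(np.uint8)
        N,L,S,C=cv2.connectedComponentsWithStats(m)
        for i in range(1,N):
            if S[i,4]<40: continue
            p=P[L==i];q=np.median(p,0)
            if not(0<q[0]<1000 and abs(q[1])<900): continue
            r=cv2.minAreaRect(p[:,:2].astype(np.float32))
            # direction of horizontal extension
            w,V=np.linalg.eigh(np.cov((p[:,:2]-q[:2]).T))
            print(n,c,S[i],np.round(C[i]),"med",np.round(q),"lo",np.round(np.percentile(p,2,0)),"hi",np.round(np.percentile(p,98,0)),"ang",np.round(np.degrees(np.arctan2(V[1,1],V[0,1])),1),"sd",np.round(np.sqrt(w),1))
E
```

```text
scene red [387 146  40  44 307] [414. 165.] med [ 485. -343.  126.] lo [ 466. -348.   38.] hi [ 626. -339.  146.] ang 180.0 sd [ 2.3 47.6]
scene red [277 257  16  14 150] [285. 263.] med [400. 234.  26.] lo [394. 216.  10.] hi [418. 249.  29.] ang 81.4 sd [7.1 9.7]
scene yellow [ 340  159   40   49 1000] [360. 180.] med [ 549. -133.  103.] lo [ 466. -137.   35.] hi [ 632. -130.  144.] ang 179.7 sd [ 1.6 49.8]
scene yellow [249 264  17  15 174] [257. 271.] med [412. 302.  26.] lo [405. 284.   9.] hi [432. 318.  29.] ang 78.5 sd [7.8 9.8]
scene blue [221 275  14   7  55] [227. 278.] med [428. 371.  27.] lo [420. 358.  25.] hi [438. 384.  29.] ang 81.4 sd [4.9 8.1]
side red [346 119  49  39 474] [373. 130.] med [ 539. -344.  131.] lo [ 466. -581.   27.] hi [ 640. -335.  148.] ang 131.9 sd [50.2 61.3]
side red [346 259  14  16 118] [353. 265.] med [405. 233.  26.] lo [394. 210.  12.] hi [420. 250.  30.] ang 88.8 sd [ 7.8 12. ]
side yellow [324 147  52  16 154] [350. 153.] med [ 548. -135.  144.] lo [ 468. -146.  137.] hi [ 634. -128.  149.] ang 179.6 sd [ 4.6 51.5]
side yellow [333 275  14  12 104] [340. 280.] med [417. 300.  26.] lo [406. 280.  20.] hi [430. 317.  30.] ang 86.4 sd [ 7.3 10.7]
side green [340 130  49  36 409] [368. 139.] med [ 533. -273.  131.] lo [ 465. -281.   54.] hi [ 630. -265.  147.] ang 179.9 sd [ 4. 51.]
side green [361 247  10  10  50] [366. 251.] med [391. 163.  26.] lo [383. 151.  18.] hi [402. 176.  30.] ang 91.7 sd [6.  7.7]
side blue [334 138  50  40 598] [363. 150.] med [ 521. -203.  128.] lo [ 460. -272.   42.] hi [ 626. -196.  147.] ang 177.8 sd [13.5 53. ]
side blue [320 292  13  14 100] [326. 298.] med [426. 371.  27.] lo [417. 353.  15.] hi [439. 387.  32.] ang 83.1 sd [6.6 9.8]
```

```bash
cat >> h.py <<'E'
from scipy.spatial.transform import Rotation as R
def down(yawy):
    "tool z down, tool y at world angle yawy (deg)"
    a=np.radians(yawy);y=np.array([np.cos(a),np.sin(a),0]);z=np.array([0,0,-1.])
    return R.from_matrix(np.stack([np.cross(y,z),y,z],1))
def rows(p0,yaw0,p1,yaw1,f=1,sp=45):
    p0=np.array(p0,float);p1=np.array(p1,float)
    n=int(max(np.ceil(np.linalg.norm(p1-p0)/sp),np.ceil(np.radians(abs(yaw1-yaw0))/0.1),1))
    out=[]
    for i in range(n):
        yw=yaw0+(yaw1-yaw0)*i/n
        s=down(yw).inv().apply((p1-p0)/n)/50
        out.append([f]+[round(float(v),3) for v in s]+[0,0,round(-float(np.radians(yaw1-yaw0))/n/.12,3)])
    return out
def pose():
    from workcell import get_obs
    o=get_obs();M=R.from_rotvec(o["orientation"]).as_matrix()
    return o,np.array(o["ee_pos"]),np.degrees(np.arctan2(M[1,1],M[0,1])),M
E
python3 - <<'E'
from h import *
from workcell import vision
o,p,y,M=pose();print(p,y,M[:,2])
im=vision.get_image("wrist");print(np.round(im["T_tool_cam"],3).tolist(),im["fx"],im["cx"],im["cy"])
print(rows(p,y,[520,270,330],80))
E
```

```text
[169.41211332 601.09069571 221.99049354] 74.25512553424826 [-4.04487128e-04 -1.30460767e-03 -9.99999067e-01]
[[-0.001, -0.964, -0.267, 74.752], [1.0, -0.001, 0.0, 0.802], [-0.0, -0.267, 0.964, -162.339], [0.0, 0.0, 0.0, 1.0]] 311.88996032808603 320.4462666848668 199.72048374598663
[[1, -0.777, -0.406, -0.196, 0, 0, -0.076], [1, -0.773, -0.413, -0.196, 0, 0, -0.076], [1, -0.769, -0.421, -0.196, 0, 0, -0.076], [1, -0.765, -0.428, -0.196, 0, 0, -0.076], [1, -0.762, -0.434, -0.196, 0, 0, -0.076], [1, -0.758, -0.441, -0.196, 0, 0, -0.076], [1, -0.753, -0.448, -0.196, 0, 0, -0.076], [1, -0.749, -0.455, -0.196, 0, 0, -0.076], [1, -0.745, -0.462, -0.196, 0, 0, -0.076], [1, -0.741, -0.469, -0.196, 0, 0, -0.076], [1, -0.737, -0.475, -0.196, 0, 0, -0.076]]
```

Emit:
step_arm(
  plan=[
    [1,-0.777,-0.406,-0.196,0,0,-0.076],
    [1,-0.773,-0.413,-0.196,0,0,-0.076],
    [1,-0.769,-0.421,-0.196,0,0,-0.076],
    [1,-0.765,-0.428,-0.196,0,0,-0.076],
    [1,-0.762,-0.434,-0.196,0,0,-0.076],
    [1,-0.758,-0.441,-0.196,0,0,-0.076],
    [1,-0.753,-0.448,-0.196,0,0,-0.076],
    [1,-0.749,-0.455,-0.196,0,0,-0.076],
    [1,-0.745,-0.462,-0.196,0,0,-0.076],
    [1,-0.741,-0.469,-0.196,0,0,-0.076],
    [1,-0.737,-0.475,-0.196,0,0,-0.076],
    [0,0,0,0,0,0,0],
    [0,0,0,0,0,0,0],
    [0,0,0,0,0,0,0],
  ],
)

```text
t: 1.9
ee_pos: [519.1, 271.3, 330.0]
orientation: [-0.272, -3.129, 0.001]
ft_force: [0.0, 0.4, -0.1]
width: 60.8
grasp_force: 0.0
```

```bash
cat >> h.py <<'E'
def wrist(name):
    from workcell import vision
    o,p,y,M=pose();im=dict(vision.get_image("wrist"))
    T=np.eye(4);T[:3,:3]=M;T[:3,3]=p;im["T"]=T@im["T_tool_cam"]
    np.savez(name+".npz",**im);cv2.imwrite(f"pics/{name}.png",im["pixels"][...,::-1])
    print(np.round(p,1),round(y,2));return im
def comps(im,smin=150,vmin=70,amin=80):
    P=cloud(im)
    for c in H:
        N,L,S,C=cv2.connectedComponentsWithStats(mask(im,c,smin,vmin).astype(np.uint8))
        for i in range(1,N):
            if S[i,4]>=amin: yield c,S[i],C[i],P[L==i]
E
python3 - <<'E'
from h import *
im=wrist("w1")
for c,s,C,p in comps(im):
    t=p[p[:,2]>np.median(p[:,2])-4]
    r=cv2.minAreaRect(t[:,:2].astype(np.float32))
    print(c,s,np.round(C),np.round(np.median(p,0)),"rect",np.round(r[0],1),np.round(r[1],1),round(r[2],1))
E
```

```text
[519.1 271.3 330. ] 80.07
red [267  84  25  17 399] [279.  92.] [407. 232.  26.] rect [406.7 232.1] [35.  21.5] 79.8
yellow [317  84  24  16 378] [329.  92.] [418. 302.  26.] rect [418.2 301.7] [32.8 20.2] 80.1
yellow [   0  179   88  103 5795] [ 35. 230.] [ 533. -131.   85.] rect [484.9 -16.4] [111.6 421. ] 18.4
yellow [ 73 274  19  18 135] [ 82. 283.] [ 635. -131.   52.] rect [ 635.3 -131.3] [ 3.4 11.5] 87.3
green [219  86  22  14 224] [229.  93.] [395. 162.  26.] rect [395.8 163.2] [30.4 17.3] 77.1
blue [367  84  23  15 319] [378.  91.] [430. 371.  26.] rect [429.7 370.7] [31.9 18.7] 80.1
```

View pics/w1.png

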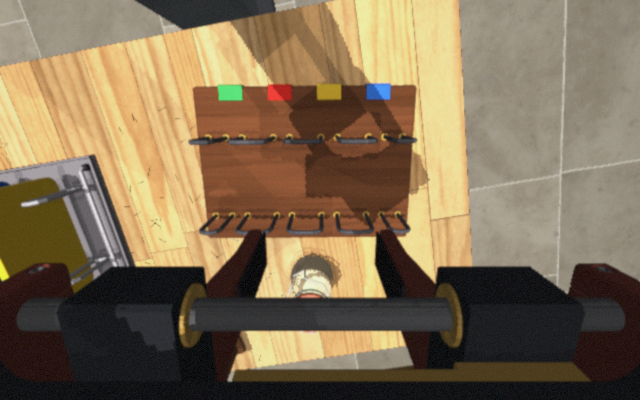

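The wrist view shows the storage rack square to the tool. The clips are green (230,92), red (279,92), yellow (329,92) and blue (378,91). Hoop feet with brass collars lie in rows near v=138 and v=215, and the narrow gaps between them line up with the clips. I'll find the collars to fix the slot lines.

```bash
python3 - <<'E'
from h import *
im=dict(np.load("w1.npz"))
h=cv2.cvtColor(im["pixels"],cv2.COLOR_RGB2HSV)
m=(h[...,0]>=15)&(h[...,0]<=28)&(h[...,1]>140)&(h[...,2]>95)
m[:125]=0;m[232:]=0;m[:,:190]=0;m[:,425:]=0
N,L,S,C=cv2.connectedComponentsWithStats(m.astype(np.uint8))
T=im["T"];org=np.array([406.7,232.1]);a=np.radians(-9.3);ex=np.array([np.cos(a),np.sin(a)]);ey=np.array([-ex[1],ex[0]])
for i in range(1,N):
    if S[i,4]<4: continue
    u,v=C[i];r=T[:3,:3]@[(u-im["cx"])/im["fx"],(v-im["cy"])/im["fy"],1]
    q=T[:3,3]+r*(26-T[2,3])/r[2]
    d=q[:2]-org
    print(S[i,4],np.round(C[i],1),np.round(q[:2],1),"rel red clip",np.round([d@ex,d@ey],1))
E
```

```text
29 [225.9 135.4] [452.3 143.1] rel red clip [ 59.4 -80.5]
32 [273.5 136.2] [465.4 211.8] rel red clip [ 61.2 -10.6]
25 [289.  135.1] [467.8 234.5] rel red clip [59.9 12.2]
26 [320.7 135.3] [476.2 280.1] rel red clip [60.8 58.6]
32 [336.2 136. ] [481.1 302.4] rel red clip [62.  81.4]
27 [367.1 134.7] [487.1 347.5] rel red clip [ 60.7 126.9]
37 [383.1 136.2] [493.3 370.3] rel red clip [ 63.2 150.4]
22 [401.2 134.5] [495.4 396.8] rel red clip [ 60.9 176.8]
24 [208.2 135.7] [448.1 117.5] rel red clip [  59.4 -106.4]
25 [242.1 135.5] [456.4 166.6] rel red clip [ 59.7 -56.6]
5 [225.2 140.6] [459.3 140.2] rel red clip [ 66.8 -82.2]
32 [232.3 214.1] [571.8 122.5] rel red clip [180.7 -81.5]
31 [247.7 213.9] [575.7 146.3] rel red clip [180.7 -57.4]
32 [276.8 213.5] [583.  191.5] rel red clip [180.5 -11.5]
32 [291.8 213.4] [586.9 214.8] rel red clip [180.7  12. ]
30 [320.8 213.2] [594.4 259.7] rel red clip [180.7  57.6]
33 [336.  213.3] [598.8 283. ] rel red clip [181.3  81.3]
27 [365.4 213.3] [606.6 328.6] rel red clip [181.7 127.5]
29 [380.  213.4] [610.8 351.1] rel red clip [182.2 150.5]
29 [396.7 212.8] [614.4 377. ] rel red clip [181.6 176.6]
36 [215.9 214.6] [568.2  96.8] rel red clip [ 181.3 -107.5]
```

```bash
python3 - <<'E'
from h import *
print(rows([519.1,271.3,330],80.07,[520,-240,350],90,0))
E
```

```text
[[0, -0.148, -0.839, -0.033, 0, 0, -0.12], [0, -0.136, -0.841, -0.033, 0, 0, -0.12], [0, -0.124, -0.843, -0.033, 0, 0, -0.12], [0, -0.112, -0.845, -0.033, 0, 0, -0.12], [0, -0.1, -0.846, -0.033, 0, 0, -0.12], [0, -0.087, -0.848, -0.033, 0, 0, -0.12], [0, -0.075, -0.849, -0.033, 0, 0, -0.12], [0, -0.063, -0.85, -0.033, 0, 0, -0.12], [0, -0.051, -0.851, -0.033, 0, 0, -0.12], [0, -0.038, -0.851, -0.033, 0, 0, -0.12], [0, -0.026, -0.852, -0.033, 0, 0, -0.12], [0, -0.014, -0.852, -0.033, 0, 0, -0.12]]
```

Emit:
step_arm(
  plan=[
    [0,-0.148,-0.839,-0.033,0,0,-0.12],
    [0,-0.136,-0.841,-0.033,0,0,-0.12],
    [0,-0.124,-0.843,-0.033,0,0,-0.12],
    [0,-0.112,-0.845,-0.033,0,0,-0.12],
    [0,-0.1,-0.846,-0.033,0,0,-0.12],
    [0,-0.087,-0.848,-0.033,0,0,-0.12],
    [0,-0.075,-0.849,-0.033,0,0,-0.12],
    [0,-0.063,-0.85,-0.033,0,0,-0.12],
    [0,-0.051,-0.851,-0.033,0,0,-0.12],
    [0,-0.038,-0.851,-0.033,0,0,-0.12],
    [0,-0.026,-0.852,-0.033,0,0,-0.12],
    [0,-0.014,-0.852,-0.033,0,0,-0.12],
    [0,0,0,0,0,0,0],
    [0,0,0,0,0,0,0],
  ],
)

```text
t: 3.7
ee_pos: [520.2, -239.7, 350.0]
orientation: [-0.002, -3.141, -0.001]
ft_force: [0.4, -0.1, 0.0]
width: 43.8
grasp_force: 0.0
```

```bash
python3 - <<'E'
from h import *
im=wrist("w2")
for c,s,C,p in comps(im,amin=150):
    zt=np.percentile(p[:,2],97)
    t=p[abs(p[:,2]-zt)<4]
    r=cv2.minAreaRect(t[:,:2].astype(np.float32))
    print(c,s,np.round(C),"z",round(zt,1),len(t),"rect",np.round(r[0],1),np.round(r[1],1),round(r[2],1),"med",np.round(np.median(t,0),1),"pct y",np.round(np.percentile(t[:,1],[3,97]),1),"x",np.round(np.percentile(t[:,0],[1,99]),1))
E
```

```text
[ 520.2 -239.7  350. ] 89.92
red [627  77  13  17 177] [634.  85.] z 28.3 171 rect [406.1 225.4] [21.3 21.1] 81.5 med [407.6 223.   26.4] pct y [214.9 231.2] x [395.3 416.6]
red [ 224  131   19  138 1284] [233. 198.] z 145.4 1143 rect [ 554.5 -346.1] [ 11.2 167.3] 89.5 med [ 546.8 -345.7  143.8] pct y [-350.8 -340.9] x [473.1 635.1]
yellow [ 380  128   32  140 3221] [395. 191.] z 145.2 1146 rect [ 553.1 -137.2] [ 11.2 168.1] 89.7 med [ 545.9 -137.3  144. ] pct y [-142.3 -132.2] x [472.4 633.1]
green [583  69  25  17 293] [595.  77.] z 28.2 293 rect [395.6 162.9] [33.4 18.4] 80.7 med [395.3 162.7  26.4] pct y [147.7 177.1] x [385.5 405.1]
green [ 284  127   12  138 1099] [289. 195.] z 145.4 1016 rect [ 551.5 -276.4] [ 10.1 167.8] 89.5 med [ 544.  -276.2  143.9] pct y [-280.7 -271.7] x [469.8 631.8]
blue [ 337  124   16  139 1466] [345. 189.] z 145.4 1106 rect [ 547.8 -206.8] [ 10.8 167. ] 89.7 med [ 539.5 -207.1  144. ] pct y [-212.  -202.2] x [465.6 629.1]
```

View pics/w2.png

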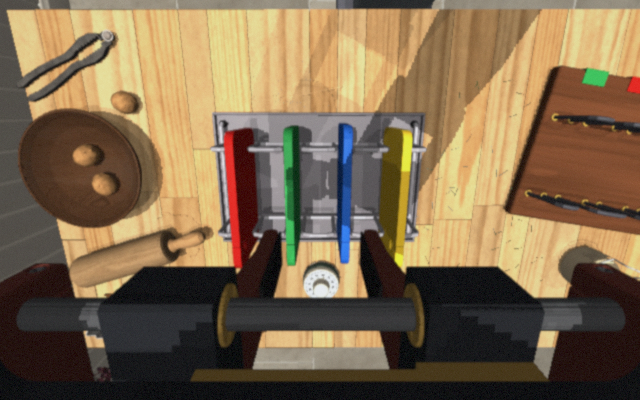

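The wrist view from above shows the board tops as nearly vertical strips: red (233,198), green (289,195), blue (345,189) and yellow (395,191). The timer is at (321,282). The tops measure z≈144 mm and 11 mm thick, 70 mm apart, which matches the given sizes. I'll pick yellow first.

Emit:
step_arm(
  plan=[
    [0,-0.165,0.5125,0.75,0,0,0],
    [0,-0.165,0.5125,0.75,0,0,0],
    [0,-0.165,0.5125,0.75,0,0,0],
    [0,-0.165,0.5125,0.75,0,0,0],
    [0,0,0,0,0,0,0],
    [0,0,0,0.6,0,0,0],
    [0,0,0,0.6,0,0,0],
    [0,0,0,0.4,0,0,0],
    [0,0,0,0.2,0,0,0],
    [0,0,0,0,0,0,0],
  ],
)

```text
t: 5.0
ee_pos: [553.7, -138.5, 110.9]
orientation: [0.002, 3.141, -0.0]
ft_force: [-0.9, -0.4, -0.5]
width: 44.0
grasp_force: 0.0
```

Emit:
step_arm(
  plan=[
    [-1,0,0,0,0,0,0],
    [-1,0,0,0,0,0,0],
    [-1,0,0,0,0,0,0],
    [-1,0,0,0,0,0,0],
    [-1,0,0,0,0,0,0],
    [-1,0,0,-0.1,0,0,0],
    [-1,0,0,-0.3,0,0,0],
  ],
)

```text
t: 5.88
ee_pos: [552.5, -138.0, 129.9]
orientation: [-0.003, -3.139, -0.001]
ft_force: [0.2, -0.1, -2.7]
width: 10.7
grasp_force: 30.0
```

```bash
cat > tr.py <<'E'
# python3 tr.py tx ty : rows for the carry from here, up at z 262, to above slot
import sys
from h import *
o,p,y,M=pose();print(np.round(p,1),round(y,2),"w",o["width"],"g",o["grasp_force"],"F",np.round(o["ft_force"],1))
t=[float(v) for v in sys.argv[1:3]]
print("up",(262-p[2])/50)
print(rows([p[0],p[1],262],y,[t[0],t[1],262],80.5,-1,36))
E
python3 tr.py 537.6 281.5
```

```text
[ 552.5 -138.   129.9] 89.9 w 10.729687195452742 g 29.99912828207016 F [ 0.2 -0.1 -2.7]
up 2.641467049978356
[[-1, 0.026, 0.699, 0.0, 0, 0, 0.114], [-1, 0.036, 0.699, 0.0, 0, 0, 0.114], [-1, 0.045, 0.698, 0.0, 0, 0, 0.114], [-1, 0.055, 0.698, 0.0, 0, 0, 0.114], [-1, 0.064, 0.697, 0.0, 0, 0, 0.114], [-1, 0.074, 0.696, 0.0, 0, 0, 0.114], [-1, 0.083, 0.695, 0.0, 0, 0, 0.114], [-1, 0.093, 0.694, 0.0, 0, 0, 0.114], [-1, 0.102, 0.692, 0.0, 0, 0, 0.114], [-1, 0.112, 0.691, 0.0, 0, 0, 0.114], [-1, 0.121, 0.689, 0.0, 0, 0, 0.114], [-1, 0.13, 0.687, 0.0, 0, 0, 0.114]]
```

Emit:
step_arm(
  plan=[
    [-1,0,0,-0.4,0,0,0],
    [-1,0,0,-0.6,0,0,0],
    [-1,0,0,-0.6,0,0,0],
    [-1,0,0,-0.6,0,0,0],
    [-1,0,0,-0.44,0,0,0],
    [-1,0.026,0.699,0.0,0,0,0.114],
    [-1,0.036,0.699,0.0,0,0,0.114],
    [-1,0.045,0.698,0.0,0,0,0.114],
    [-1,0.055,0.698,0.0,0,0,0.114],
    [-1,0.064,0.697,0.0,0,0,0.114],
    [-1,0.074,0.696,0.0,0,0,0.114],
    [-1,0.083,0.695,0.0,0,0,0.114],
    [-1,0.093,0.694,0.0,0,0,0.114],
    [-1,0.102,0.692,0.0,0,0,0.114],
    [-1,0.112,0.691,0.0,0,0,0.114],
    [-1,0.121,0.689,0.0,0,0,0.114],
    [-1,0.13,0.687,0.0,0,0,0.114],
    [-1,0,0,0,0,0,0],
    [-1,0,0,0,0,0,0],
  ],
)

```text
t: 8.25
ee_pos: [538.2, 280.8, 262.6]
orientation: [-0.259, -3.131, 0.001]
ft_force: [0.4, -0.4, -3.4]
width: 10.8
grasp_force: 30.0
```

```bash
python3 - <<'E'
from h import *
from workcell import vision
im=wrist("w3")
for c,s,C,p in comps(im,amin=150):
    if c!='yellow':continue
    zt=np.percentile(p[:,2],97);t=p
    print(c,s,np.round(C),np.round(np.percentile(p,[2,50,98],axis=0),1).tolist())
im=dict(vision.get_image("side"));cv2.imwrite("pics/s3.png",im["pixels"][...,::-1])
E
```

```text
[538.2 280.8 262.6] 80.53
yellow [ 306   63   29  235 5992] [320. 177.] [[412.3, 277.8, 25.5], [489.6, 289.7, 295.8], [543.8, 310.1, 297.3]]
yellow [310 331  21  40 787] [320. 350.] [[518.1, 269.9, 294.8], [575.3, 275.7, 295.9], [586.7, 284.9, 368.8]]
```

View pics/w3.png

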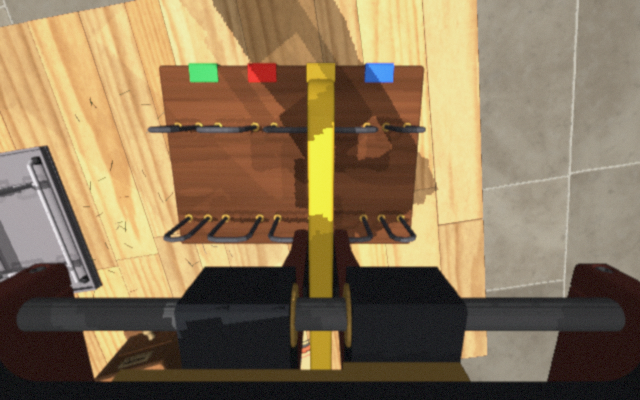

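The wrist view shows the held yellow board hanging straight (u≈320), in line with its yellow clip and centred over its slot. I'll lower it slowly.

Emit:
step_arm(
  plan=[
    [-1,0,0.01,0.6,0,0,0],
    [-1,0,0,0.6,0,0,0],
    [-1,0,0,0.3,0,0,0],
    [-1,0,0,0.3,0,0,0],
    [-1,0,0,0.3,0,0,0],
    [-1,0,0,0.3,0,0,0],
    [-1,0,0,0.2,0,0,0],
    [-1,0,0,0.2,0,0,0],
    [-1,0,0,0.1,0,0,0],
    [-1,0,0,0,0,0,0],
  ],
)

```text
t: 9.6
ee_pos: [538.5, 281.7, 117.0]
orientation: [-0.26, -3.13, 0.0]
ft_force: [0.3, 0.5, -2.6]
width: 10.7
grasp_force: 30.0
```

Emit:
step_arm(
  plan=[
    [-1,0,0,0.05,0,0,0],
    [-1,0,0,0.04,0,0,0],
    [-1,0,0,0.02,0,0,0],
    [-1,0,0,0,0,0,0],
  ],
)

```text
t: 10.1
ee_pos: [538.6, 281.8, 111.8]
orientation: [-0.26, -3.131, 0.0]
ft_force: [-0.2, -0.1, -1.7]
width: 10.7
grasp_force: 30.0
```

Emit:
step_arm(
  plan=[
    [-1,0,0,0.02,0,0,0],
    [-0.4,0,0,0,0,0,0],
    [-0.2,0,0,0,0,0,0],
    [0,0,0,0,0,0,0],
    [0,0,0,0,0,0,0],
    [0,0,0,-0.2,0,0,0],
    [0,0,0,-0.6,0,0,0],
    [0,0,0,-1,0,0,0],
    [0,0,0,-1,0,0,0],
    [0,0,0,-0.6,0,0,0],
    [0,0,0,0,0,0,0],
  ],
)

```text
t: 11.48
ee_pos: [540.0, 282.4, 284.2]
orientation: [0.26, 3.126, 0.005]
ft_force: [0.2, -0.6, -1.3]
width: 44.0
grasp_force: 0.0
```

```bash
cat > tops.py <<'E'
# tops of all boards in the wrist view, and the rows to a grasp-ready pose (z 200) over board (x,y)
import sys
from h import *
im=wrist(sys.argv[1])
for c,s,C,p in comps(im,amin=150):
    t=p[abs(p[:,2]-144)<4]
    if len(t)<100: continue
    r=cv2.minAreaRect(t[:,:2].astype(np.float32))
    print(c,np.round(C),"z",np.round(np.percentile(p[:,2],97),1),"rect",np.round(r[0],1),np.round(r[1],1),round(r[2],1))
if len(sys.argv)>2:
    o,p,y,M=pose();x,yy=map(float,sys.argv[2:4])
    print(rows(p,y,[x,yy,200],90,0,46))
E
python3 tops.py w4 548 -207
```

```text
[540.  282.4 284.2] 80.5
yellow [319. 180.] z 145.4 rect [538.7 282.5] [ 10.6 171.2] 80.6
[[0, -0.163, -0.874, 0.149, 0, 0, -0.126], [0, -0.15, -0.876, 0.149, 0, 0, -0.126], [0, -0.137, -0.879, 0.149, 0, 0, -0.126], [0, -0.123, -0.88, 0.149, 0, 0, -0.126], [0, -0.11, -0.882, 0.149, 0, 0, -0.126], [0, -0.097, -0.884, 0.149, 0, 0, -0.126], [0, -0.083, -0.885, 0.149, 0, 0, -0.126], [0, -0.07, -0.886, 0.149, 0, 0, -0.126], [0, -0.057, -0.887, 0.149, 0, 0, -0.126], [0, -0.043, -0.888, 0.149, 0, 0, -0.126], [0, -0.03, -0.889, 0.149, 0, 0, -0.126]]
```

Yellow is seated, with its top at z≈144 mm and centred. Next is blue.

Emit:
step_arm(
  plan=[
    [0,-0.163,-0.874,0.149,0,0,-0.126],
    [0,-0.15,-0.876,0.149,0,0,-0.126],
    [0,-0.137,-0.879,0.149,0,0,-0.126],
    [0,-0.123,-0.88,0.149,0,0,-0.126],
    [0,-0.11,-0.882,0.149,0,0,-0.126],
    [0,-0.097,-0.884,0.149,0,0,-0.126],
    [0,-0.083,-0.885,0.149,0,0,-0.126],
    [0,-0.07,-0.886,0.149,0,0,-0.126],
    [0,-0.057,-0.887,0.149,0,0,-0.126],
    [0,-0.043,-0.888,0.149,0,0,-0.126],
    [0,-0.03,-0.889,0.149,0,0,-0.126],
    [0,0,0,0,0,0,0],
    [0,0,0,0,0,0,0],
  ],
)

```text
t: 13.15
ee_pos: [546.9, -206.4, 197.5]
orientation: [-0.0, -3.139, -0.002]
ft_force: [0.7, 0.1, -0.8]
width: 43.7
grasp_force: 0.0
```

```bash
python3 tops.py w5
```

```text
[ 546.9 -206.4  197.5] 89.99
red [153. 184.] z 144.6 rect [ 530.7 -345.9] [ 11.9 124. ] 89.7
green [220. 182.] z 145.3 rect [ 524.9 -276.4] [ 11.  118.8] 89.6
blue [318. 191.] z 145.3 rect [ 536.7 -206.7] [ 10.4 148.6] 89.6
```

Emit:
step_arm(
  plan=[
    [0,-0.02,0,0.6,0,0,0],
    [0,0,0,0.6,0,0,0],
    [0,0,0,0.4,0,0,0],
    [0,0,0,0.14,0,0,0],
    [0,0,0,0,0,0,0],
    [-1,0,0,0,0,0,0],
    [-1,0,0,0,0,0,0],
    [-1,0,0,0,0,0,0],
    [-1,0,0,0,0,0,0],
    [-1,0,0,0,0,0,0],
    [-1,0,0,0,0,0,0],
  ],
)

```text
t: 14.58
ee_pos: [549.0, -207.1, 112.1]
orientation: [-0.0, 3.141, 0.0]
ft_force: [-0.0, 1.7, 4.2]
width: 11.1
grasp_force: 30.0
```

```bash
python3 tr.py 549.8 350.2
```

```text
[ 549.  -207.1  112.1] 90.01 w 11.078070147986855 g 29.99463379383087 F [-0.   1.7  4.2]
up 2.9977477983664813
[[-1, -0.001, 0.697, 0.0, 0, 0, 0.086], [-1, 0.006, 0.697, 0.0, 0, 0, 0.086], [-1, 0.013, 0.697, 0.0, 0, 0, 0.086], [-1, 0.021, 0.696, 0.0, 0, 0, 0.086], [-1, 0.028, 0.696, 0.0, 0, 0, 0.086], [-1, 0.035, 0.696, 0.0, 0, 0, 0.086], [-1, 0.042, 0.695, 0.0, 0, 0, 0.086], [-1, 0.049, 0.695, 0.0, 0, 0, 0.086], [-1, 0.057, 0.694, 0.0, 0, 0, 0.086], [-1, 0.064, 0.694, 0.0, 0, 0, 0.086], [-1, 0.071, 0.693, 0.0, 0, 0, 0.086], [-1, 0.078, 0.692, 0.0, 0, 0, 0.086], [-1, 0.085, 0.691, 0.0, 0, 0, 0.086], [-1, 0.093, 0.691, 0.0, 0, 0, 0.086], [-1, 0.1, 0.69, 0.0, 0, 0, 0.086], [-1, 0.107, 0.688, 0.0, 0, 0, 0.086]]
```

Emit:
step_arm(
  plan=[
    [-1,0,0,-0.2,0,0,0],
    [-1,0,0,-0.5,0,0,0],
    [-1,0,0,-0.6,0,0,0],
    [-1,0,0,-0.6,0,0,0],
    [-1,0,0,-0.6,0,0,0],
    [-1,0,0,-0.5,0,0,0],
  ],
)

```text
t: 15.32
ee_pos: [548.5, -207.1, 263.1]
orientation: [0.001, -3.142, 0.0]
ft_force: [0.6, 0.6, -2.6]
width: 10.8
grasp_force: 30.0
```

Emit:
step_arm(
  plan=[
    [-1,-0.001,0.697,0.0,0,0,0.086],
    [-1,0.006,0.697,0.0,0,0,0.086],
    [-1,0.013,0.697,0.0,0,0,0.086],
    [-1,0.021,0.696,0.0,0,0,0.086],
    [-1,0.028,0.696,0.0,0,0,0.086],
    [-1,0.035,0.696,0.0,0,0,0.086],
    [-1,0.042,0.695,0.0,0,0,0.086],
    [-1,0.049,0.695,0.0,0,0,0.086],
    [-1,0.057,0.694,0.0,0,0,0.086],
    [-1,0.064,0.694,0.0,0,0,0.086],
    [-1,0.071,0.693,0.0,0,0,0.086],
    [-1,0.078,0.692,0.0,0,0,0.086],
    [-1,0.085,0.691,0.0,0,0,0.086],
    [-1,0.093,0.691,0.0,0,0,0.086],
    [-1,0.1,0.69,0.0,0,0,0.086],
    [-1,0.107,0.688,0.0,0,0,0.086],
    [-1,0,0,0,0,0,0],
    [-1,0,0,0,0,0,0],
  ],
)

```text
t: 17.58
ee_pos: [548.8, 349.6, 261.5]
orientation: [-0.257, -3.13, 0.002]
ft_force: [0.4, -0.2, -2.7]
width: 11.0
grasp_force: 30.0
```

```bash
cat > held.py <<'E'
import sys
from h import *
im=wrist(sys.argv[1])
for c,s,C,p in comps(im,amin=100):
    if c!=sys.argv[2]: continue
    t=p[p[:,2]>150]
    if len(t)>300:
        r=cv2.minAreaRect(t[:,:2].astype(np.float32));print("board u,v",np.round(C),"x..y mid",np.round(r[0],1),np.round(r[1],1),round(r[2],1),"z",np.round(np.percentile(t[:,2],[50,97]),1))
E
python3 held.py w6 blue
```

```text
[548.8 349.6 261.5] 80.6
board u,v [320. 177.] x..y mid [509.4 357.2] [10.8 99.7] 80.5 z [293.3 294.5]
board u,v [320. 349.] x..y mid [588.1 344.1] [ 9.5 23.5] 80.1 z [293.3 294.3]
```

Emit:
step_arm(
  plan=[
    [-1,-0.01,0,0.6,0,0,0],
    [-1,0,0,0.6,0,0,0],
    [-1,0,0,0.3,0,0,0],
    [-1,0,0,0.3,0,0,0],
    [-1,0,0,0.3,0,0,0],
    [-1,0,0,0.3,0,0,0],
    [-1,0,0,0.2,0,0,0],
    [-1,0,0,0.2,0,0,0],
    [-1,0,0,0.08,0,0,0],
    [-1,0,0,0,0,0,0],
  ],
)

```text
t: 18.88
ee_pos: [549.6, 350.2, 117.7]
orientation: [-0.258, -3.131, 0.0]
ft_force: [0.4, 0.2, -3.1]
width: 11.0
grasp_force: 30.0
```

Emit:
step_arm(
  plan=[
    [-1,0,0,0.04,0,0,0],
    [-1,0,0,0.04,0,0,0],
    [-1,0,0,0,0,0,0],
  ],
)

```text
t: 19.25
ee_pos: [549.6, 350.1, 113.8]
orientation: [-0.258, -3.131, 0.0]
ft_force: [0.0, 0.8, -2.8]
width: 10.8
grasp_force: 30.0
```

Emit:
step_arm(
  plan=[
    [-1,0,0,0.02,0,0,0],
    [-1,0,0,0.02,0,0,0],
    [-0.4,0,0,0,0,0,0],
    [-0.2,0,0,0,0,0,0],
    [0,0,0,0,0,0,0],
    [0,0,0,0,0,0,0],
    [0,0,0,-0.2,0,0,0],
    [0,0,0,-0.6,0,0,0],
    [0,0,0,-1,0,0,0],
    [0,0,0,-1,0,0,0],
    [0,0,0,-0.6,0,0,0],
    [0,0,0,0,0,0,0],
  ],
)

```text
t: 20.75
ee_pos: [551.0, 351.0, 285.5]
orientation: [0.258, 3.126, 0.006]
ft_force: [0.7, -0.7, -1.3]
width: 43.6
grasp_force: 0.0
```

```bash
python3 tops.py w7 551.5 -276.4
```

```text
[551.  351.  285.5] 80.57
yellow [256. 168.] z 145.1 rect [532.2 284.2] [ 11.4 158.7] 80.4
blue [319. 174.] z 145.4 rect [547.8 351.7] [ 10.1 170.8] 80.7
[[0, -0.149, -0.883, 0.119, 0, 0, -0.098], [0, -0.138, -0.885, 0.119, 0, 0, -0.098], [0, -0.128, -0.886, 0.119, 0, 0, -0.098], [0, -0.118, -0.888, 0.119, 0, 0, -0.098], [0, -0.107, -0.889, 0.119, 0, 0, -0.098], [0, -0.097, -0.89, 0.119, 0, 0, -0.098], [0, -0.086, -0.891, 0.119, 0, 0, -0.098], [0, -0.076, -0.892, 0.119, 0, 0, -0.098], [0, -0.065, -0.893, 0.119, 0, 0, -0.098], [0, -0.055, -0.894, 0.119, 0, 0, -0.098], [0, -0.044, -0.894, 0.119, 0, 0, -0.098], [0, -0.034, -0.895, 0.119, 0, 0, -0.098], [0, -0.023, -0.895, 0.119, 0, 0, -0.098], [0, -0.013, -0.895, 0.119, 0, 0, -0.098]]
```

Blue is seated: its top is at z≈144 mm and it is in line at 80.7°. Next is green.

Emit:
step_arm(
  plan=[
    [0,-0.149,-0.883,0.119,0,0,-0.098],
    [0,-0.138,-0.885,0.119,0,0,-0.098],
    [0,-0.128,-0.886,0.119,0,0,-0.098],
    [0,-0.118,-0.888,0.119,0,0,-0.098],
    [0,-0.107,-0.889,0.119,0,0,-0.098],
    [0,-0.097,-0.89,0.119,0,0,-0.098],
    [0,-0.086,-0.891,0.119,0,0,-0.098],
    [0,-0.076,-0.892,0.119,0,0,-0.098],
    [0,-0.065,-0.893,0.119,0,0,-0.098],
    [0,-0.055,-0.894,0.119,0,0,-0.098],
    [0,-0.044,-0.894,0.119,0,0,-0.098],
    [0,-0.034,-0.895,0.119,0,0,-0.098],
    [0,-0.023,-0.895,0.119,0,0,-0.098],
    [0,-0.013,-0.895,0.119,0,0,-0.098],
    [0,0,0,0,0,0,0],
    [0,0,0,0,0,0,0],
  ],
)

```text
t: 22.8
ee_pos: [550.3, -275.8, 197.2]
orientation: [-0.001, -3.139, -0.003]
ft_force: [0.5, 0.2, -0.4]
width: 43.9
grasp_force: 0.0
```

```bash
python3 tops.py w8
```

```text
[ 550.3 -275.8  197.2] 89.96
red [222. 183.] z 145.2 rect [ 528.  -346.1] [ 11.3 118.3] 89.8
green [317. 191.] z 145.4 rect [ 539.7 -277. ] [ 10.2 149.2] 89.9
```

Emit:
step_arm(
  plan=[
    [0,-0.02,-0.02,0.6,0,0,0],
    [0,0,0,0.6,0,0,0],
    [0,0,0,0.4,0,0,0],
    [0,0,0,0.12,0,0,0],
    [0,0,0,0,0,0,0],
    [-1,0,0,0,0,0,0],
    [-1,0,0,0,0,0,0],
    [-1,0,0,0,0,0,0],
    [-1,0,0,0,0,0,0],
    [-1,0,0,0,0,0,0],
    [-1,0,0,0,0,0,0],
  ],
)

```text
t: 24.22
ee_pos: [552.3, -277.7, 112.8]
orientation: [0.0, 3.141, -0.0]
ft_force: [-0.7, -0.3, 4.1]
width: 11.0
grasp_force: 30.0
```

```bash
python3 tr.py 514.3 144.5
```

```text
[ 552.3 -277.7  112.8] 90.0 w 11.044258691774218 g 29.99622344970703 F [-0.7 -0.3  4.1]
up 2.983965675464923
[[-1, 0.063, 0.704, 0.0, 0, 0, 0.115], [-1, 0.073, 0.703, 0.0, 0, 0, 0.115], [-1, 0.083, 0.702, 0.0, 0, 0, 0.115], [-1, 0.092, 0.7, 0.0, 0, 0, 0.115], [-1, 0.102, 0.699, 0.0, 0, 0, 0.115], [-1, 0.112, 0.698, 0.0, 0, 0, 0.115], [-1, 0.121, 0.696, 0.0, 0, 0, 0.115], [-1, 0.131, 0.694, 0.0, 0, 0, 0.115], [-1, 0.141, 0.692, 0.0, 0, 0, 0.115], [-1, 0.15, 0.69, 0.0, 0, 0, 0.115], [-1, 0.16, 0.688, 0.0, 0, 0, 0.115], [-1, 0.169, 0.686, 0.0, 0, 0, 0.115]]
```

Emit:
step_arm(
  plan=[
    [-1,0,0,-0.2,0,0,0],
    [-1,0,0,-0.5,0,0,0],
    [-1,0,0,-0.6,0,0,0],
    [-1,0,0,-0.6,0,0,0],
    [-1,0,0,-0.6,0,0,0],
    [-1,0,0,-0.5,0,0,0],
    [-1,0.063,0.704,0.0,0,0,0.115],
    [-1,0.073,0.703,0.0,0,0,0.115],
    [-1,0.083,0.702,0.0,0,0,0.115],
    [-1,0.092,0.7,0.0,0,0,0.115],
    [-1,0.102,0.699,0.0,0,0,0.115],
    [-1,0.112,0.698,0.0,0,0,0.115],
    [-1,0.121,0.696,0.0,0,0,0.115],
    [-1,0.131,0.694,0.0,0,0,0.115],
    [-1,0.141,0.692,0.0,0,0,0.115],
    [-1,0.15,0.69,0.0,0,0,0.115],
    [-1,0.16,0.688,0.0,0,0,0.115],
    [-1,0.169,0.686,0.0,0,0,0.115],
    [-1,0,0,0,0,0,0],
    [-1,0,0,0,0,0,0],
  ],
)

```text
t: 26.72
ee_pos: [513.9, 144.2, 262.4]
orientation: [-0.259, -3.13, 0.001]
ft_force: [0.1, -0.5, -2.8]
width: 11.0
grasp_force: 30.0
```

```bash
python3 held.py w9 green
```

```text
[513.9 144.2 262.4] 80.55
board u,v [320. 178.] x..y mid [474.6 151.8] [ 10.7 100.1] 80.5 z [293.6 294.8]
board u,v [320. 349.] x..y mid [553.7 138.4] [ 9.3 23.4] 80.1 z [293.6 294.6]
```

Emit:
step_arm(
  plan=[
    [-1,0,-0.01,0.6,0,0,0],
    [-1,0,0,0.6,0,0,0],
    [-1,0,0,0.3,0,0,0],
    [-1,0,0,0.3,0,0,0],
    [-1,0,0,0.3,0,0,0],
    [-1,0,0,0.3,0,0,0],
    [-1,0,0,0.2,0,0,0],
    [-1,0,0,0.2,0,0,0],
    [-1,0,0,0.08,0,0,0],
    [-1,0,0,0,0,0,0],
  ],
)

```text
t: 28.02
ee_pos: [514.1, 144.1, 118.4]
orientation: [-0.26, -3.131, 0.0]
ft_force: [-0.5, -0.2, -2.9]
width: 10.8
grasp_force: 30.0
```

Emit:
step_arm(
  plan=[
    [-1,0,0,0.04,0,0,0],
    [-1,0,0,0.04,0,0,0],
    [-1,0,0,0,0,0,0],
  ],
)

```text
t: 28.4
ee_pos: [514.0, 144.1, 114.5]
orientation: [-0.26, -3.131, 0.0]
ft_force: [0.5, -0.2, -2.5]
width: 11.0
grasp_force: 30.0
```

Emit:
step_arm(
  plan=[
    [-1,0,0,0.02,0,0,0],
    [-1,0,0,0.02,0,0,0],
    [-0.4,0,0,0,0,0,0],
    [-0.2,0,0,0,0,0,0],
    [0,0,0,0,0,0,0],
    [0,0,0,0,0,0,0],
    [0,0,0,-0.2,0,0,0],
    [0,0,0,-0.6,0,0,0],
    [0,0,0,-1,0,0,0],
    [0,0,0,-1,0,0,0],
    [0,0,0,-0.6,0,0,0],
    [0,0,0,0,0,0,0],
  ],
)

```text
t: 29.9
ee_pos: [515.5, 144.4, 285.6]
orientation: [0.259, 3.125, 0.003]
ft_force: [-0.4, -0.7, -1.4]
width: 44.2
grasp_force: 0.0
```

```bash
python3 tops.py w10 554.3 -346
```

```text
[515.5 144.4 285.6] 80.51
yellow [444. 175.] z 145.0 rect [538.7 282.7] [ 12.1 170.1] 80.6
green [319. 176.] z 145.4 rect [512.5 145.3] [  9.2 171. ] 80.6
blue [504. 172.] z 144.8 rect [548.4 350.5] [ 11.5 172.2] 80.4
[[0, -0.218, -0.867, 0.152, 0, 0, -0.125], [0, -0.205, -0.87, 0.152, 0, 0, -0.125], [0, -0.192, -0.873, 0.152, 0, 0, -0.125], [0, -0.179, -0.876, 0.152, 0, 0, -0.125], [0, -0.166, -0.879, 0.152, 0, 0, -0.125], [0, -0.153, -0.881, 0.152, 0, 0, -0.125], [0, -0.139, -0.883, 0.152, 0, 0, -0.125], [0, -0.126, -0.885, 0.152, 0, 0, -0.125], [0, -0.113, -0.887, 0.152, 0, 0, -0.125], [0, -0.099, -0.889, 0.152, 0, 0, -0.125], [0, -0.086, -0.89, 0.152, 0, 0, -0.125]]
```

Green is seated and the other two are unchanged. Red is last.

Emit:
step_arm(
  plan=[
    [0,-0.218,-0.867,0.152,0,0,-0.125],
    [0,-0.205,-0.87,0.152,0,0,-0.125],
    [0,-0.192,-0.873,0.152,0,0,-0.125],
    [0,-0.179,-0.876,0.152,0,0,-0.125],
    [0,-0.166,-0.879,0.152,0,0,-0.125],
    [0,-0.153,-0.881,0.152,0,0,-0.125],
    [0,-0.139,-0.883,0.152,0,0,-0.125],
    [0,-0.126,-0.885,0.152,0,0,-0.125],
    [0,-0.113,-0.887,0.152,0,0,-0.125],
    [0,-0.099,-0.889,0.152,0,0,-0.125],
    [0,-0.086,-0.89,0.152,0,0,-0.125],
    [0,0,0,0,0,0,0],
    [0,0,0,0,0,0,0],
  ],
)

```text
t: 31.58
ee_pos: [552.8, -345.1, 197.3]
orientation: [-0.002, -3.139, -0.003]
ft_force: [0.2, 0.5, -0.2]
width: 44.1
grasp_force: 0.0
```

```bash
python3 tops.py w11
```

```text
[ 552.8 -345.1  197.3] 89.93
red [317. 192.] z 145.4 rect [ 542.9 -346.6] [ 10.7 147.9] 89.6
```

Emit:
step_arm(
  plan=[
    [0,-0.03,-0.02,0.6,0,0,0],
    [0,0,0,0.6,0,0,0],
    [0,0,0,0.4,0,0,0],
    [0,0,0,0.12,0,0,0],
    [0,0,0,0,0,0,0],
    [-1,0,0,0,0,0,0],
    [-1,0,0,0,0,0,0],
    [-1,0,0,0,0,0,0],
    [-1,0,0,0,0,0,0],
    [-1,0,0,0,0,0,0],
    [-1,0,0,0,0,0,0],
  ],
)

```text
t: 33.0
ee_pos: [555.5, -347.1, 113.2]
orientation: [0.001, 3.141, -0.0]
ft_force: [-0.8, 1.1, 4.6]
width: 11.0
grasp_force: 30.0
```

```bash
python3 tr.py 525.8 213.2
```

```text
[ 555.5 -347.1  113.2] 89.96 w 11.024119551127432 g 29.997091591358185 F [-0.8  1.1  4.6]
up 2.975219714278801
[[-1, 0.038, 0.7, 0.0, 0, 0, 0.086], [-1, 0.045, 0.7, 0.0, 0, 0, 0.086], [-1, 0.052, 0.699, 0.0, 0, 0, 0.086], [-1, 0.059, 0.699, 0.0, 0, 0, 0.086], [-1, 0.066, 0.698, 0.0, 0, 0, 0.086], [-1, 0.074, 0.698, 0.0, 0, 0, 0.086], [-1, 0.081, 0.697, 0.0, 0, 0, 0.086], [-1, 0.088, 0.696, 0.0, 0, 0, 0.086], [-1, 0.095, 0.695, 0.0, 0, 0, 0.086], [-1, 0.102, 0.694, 0.0, 0, 0, 0.086], [-1, 0.109, 0.693, 0.0, 0, 0, 0.086], [-1, 0.117, 0.692, 0.0, 0, 0, 0.086], [-1, 0.124, 0.69, 0.0, 0, 0, 0.086], [-1, 0.131, 0.689, 0.0, 0, 0, 0.086], [-1, 0.138, 0.688, 0.0, 0, 0, 0.086], [-1, 0.145, 0.686, 0.0, 0, 0, 0.086]]
```

Emit:
step_arm(
  plan=[
    [-1,0,0,-0.2,0,0,0],
    [-1,0,0,-0.5,0,0,0],
    [-1,0,0,-0.6,0,0,0],
    [-1,0,0,-0.6,0,0,0],
    [-1,0,0,-0.6,0,0,0],
    [-1,0,0,-0.5,0,0,0],
  ],
)

```text
t: 33.75
ee_pos: [555.1, -347.1, 264.3]
orientation: [0.001, 3.141, -0.0]
ft_force: [-0.8, -0.2, -3.4]
width: 10.8
grasp_force: 30.0
```

Emit:
step_arm(
  plan=[
    [-1,0.038,0.7,0.0,0,0,0.086],
    [-1,0.045,0.7,0.0,0,0,0.086],
    [-1,0.052,0.699,0.0,0,0,0.086],
    [-1,0.059,0.699,0.0,0,0,0.086],
    [-1,0.066,0.698,0.0,0,0,0.086],
    [-1,0.074,0.698,0.0,0,0,0.086],
    [-1,0.081,0.697,0.0,0,0,0.086],
    [-1,0.088,0.696,0.0,0,0,0.086],
    [-1,0.095,0.695,0.0,0,0,0.086],
    [-1,0.102,0.694,0.0,0,0,0.086],
    [-1,0.109,0.693,0.0,0,0,0.086],
    [-1,0.117,0.692,0.0,0,0,0.086],
    [-1,0.124,0.69,0.0,0,0,0.086],
    [-1,0.131,0.689,0.0,0,0,0.086],
    [-1,0.138,0.688,0.0,0,0,0.086],
    [-1,0.145,0.686,0.0,0,0,0.086],
    [-1,0,0,0,0,0,0],
    [-1,0,0,0,0,0,0],
  ],
)

```text
t: 36.0
ee_pos: [525.3, 212.8, 262.8]
orientation: [-0.259, -3.13, 0.001]
ft_force: [-0.8, -0.1, -2.5]
width: 11.0
grasp_force: 30.0
```

```bash
python3 held.py w12 red
```

```text
[525.3 212.8 262.8] 80.54
board u,v [320. 176.] x..y mid [486.4 220.4] [ 11.1 100.1] 80.5 z [293.6 294.8]
board u,v [321. 349.] x..y mid [541.3 211.7] [10.1 74.5] 80.0 z [293.6 294.6]
```

Emit:
step_arm(
  plan=[
    [-1,0,0,0.6,0,0,0],
    [-1,0,0,0.6,0,0,0],
    [-1,0,0,0.3,0,0,0],
    [-1,0,0,0.3,0,0,0],
    [-1,0,0,0.3,0,0,0],
    [-1,0,0,0.3,0,0,0],
    [-1,0,0,0.2,0,0,0],
    [-1,0,0,0.2,0,0,0],
    [-1,0,0,0.08,0,0,0],
    [-1,0,0,0,0,0,0],
  ],
)

```text
t: 37.3
ee_pos: [525.6, 213.3, 118.8]
orientation: [-0.26, -3.131, 0.0]
ft_force: [-0.4, -0.8, -2.0]
width: 11.0
grasp_force: 30.0
```

Emit:
step_arm(
  plan=[
    [-1,0,0,0.04,0,0,0],
    [-1,0,0,0.04,0,0,0],
    [-1,0,0,0,0,0,0],
  ],
)

```text
t: 37.67
ee_pos: [525.5, 213.2, 114.9]
orientation: [-0.26, -3.131, 0.0]
ft_force: [-0.1, 0.7, -2.8]
width: 11.1
grasp_force: 30.0
```

Emit:
step_arm(
  plan=[
    [-1,0,0,0.02,0,0,0],
    [-1,0,0,0.02,0,0,0],
    [-0.4,0,0,0,0,0,0],
    [-0.2,0,0,0,0,0,0],
    [0,0,0,0,0,0,0],
    [0,0,0,0,0,0,0],
    [0,0,0,-0.2,0,0,0],
    [0,0,0,-0.6,0,0,0],
    [0,0,0,-1,0,0,0],
    [0,0,0,-1,0,0,0],
    [0,0,0,-0.8,0,0,0],
    [0,0,0,-0.6,0,0,0],
    [0,0,0,0,0,0,0],
    [0,0,0,0,0,0,0],
  ],
)

```text
t: 39.42
ee_pos: [525.0, 213.0, 322.2]
orientation: [-0.26, -3.13, 0.001]
ft_force: [-0.7, -0.3, -1.0]
width: 43.9
grasp_force: 0.0
```

```bash
python3 tops.py w13; python3 -c "
from workcell import vision
import cv2
cv2.imwrite('pics/side13.png',vision.get_image('side')['pixels'][...,::-1])"
```

```text
[525.  213.  322.2] 80.5
red [321. 172.] z 145.4 rect [524.9 214.4] [ 10.6 171.9] 80.3
yellow [377. 167.] z 145.2 rect [531.8 283.8] [ 11.4 156.6] 80.2
green [258. 166.] z 145.4 rect [505.  147.3] [ 10.6 154.9] 80.3
blue [435. 166.] z 145.1 rect [548.3 351.1] [ 11.7 170.9] 80.7
```

View pics/side13.png

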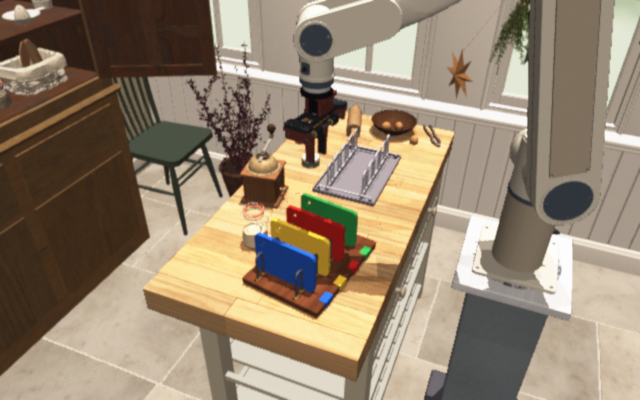

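View pics/w13.png

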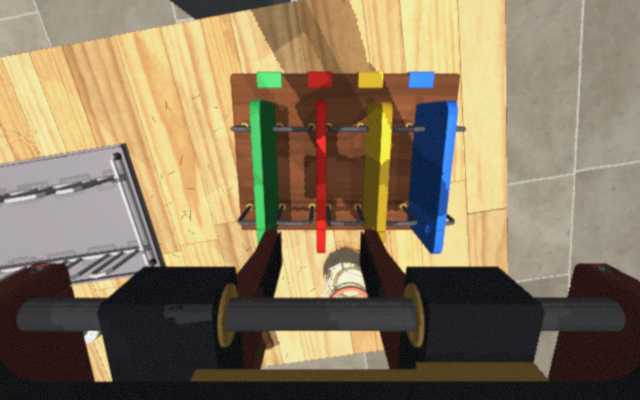

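Both views show all four boards upright and fully down behind their own clips: green (265,170), red (321,172), yellow (378,167) and blue (435,166). The drying rack is empty, the jar is standing, and the gripper is clear. Handing in.

```bash
python3 -c "
from workcell import ctrl
print(ctrl.close_job())"
```

```text
the job is handed in; nothing more can be done
None
```

All four boards stand upright and fully down behind the clips of their own colours, the jar and timer were not touched, and the job was handed in at about 39 s of the 112 s allowed; no verdict was returned.

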